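Fit a riser tube on a counter display stand

ROBOT

A 6-joint arm with a two-finger parallel gripper is mounted at the origin on the work surface. World frame = base frame: x ahead of the robot, y to its left, z up, the work surface at z = 0. Lengths are in m, angles in rad, forces in N, time in s.
With the tool pointing down it reaches from about 0.375 to 0.75 m from the base axis. Payload 9 kg.
Tool frame: the origin (TCP) lies on the centre line of the jaws, within the pads' length; the fingertips stand 17 mm ahead of it and the grasp point (between the pads) lies 2 mm behind it (manip.tip_reach is the distance from the TCP to the fingertips, in m); z points along the fingers, y is the direction in which the jaws open and shut (so a half turn about z gives the same grasp; the last joint's range is limited). The gripper opens to 85 mm and grips with 20 to 120 N. Pads are 22 mm wide; open, the fingers measure 114 mm over their backs; the gripper's body (76 mm by 85 mm) begins 54 mm behind the grasp point. The pads swing forward as they close: fully open they stand 13 mm farther back than shut.
Start: joints at [0.952, 0.104, 0.097, 1.564, 0, 1.353], TCP at [0.234, 0.552, 0.223] pointing down, gripper open.
Joint ranges: [-2.99, 2.99], [-0.84, 1.86], [-1.1, 1.16], [-1.84, 2.11], [-1.51, 1.56], [-3.14, 3.14]. Speed limits (rad/s): [2.22, 2.22, 2.57, 3.14, 3.14, 3.14].

INTERFACE

Orientations are given as a rotation vector (axis times angle).
In Python, from cell import manip gives the robot as it stands.
- The arm moves only by the tool carry_out, never from a script. Its argument "series" is a list that holds one entry, the list of rows, each a list of 5 numbers: the opening, from 0 (shut) to 1 (fully open), then the shift along the tool's x, y, z in cm, then the turn about the tool's z in rad. A call has 1 to 12 rows; each row shifts and turns the pose as measured when the row begins, along the tool's axes as they then stand; what a row does not reach is not made up. A row lasts 1/12 s, in which the tool goes at most 41.7 mm and 7.16 degrees, less where a joint would pass 70% of its speed; a pose out of reach is approached as far as the arm can. A call with a gripper value outside its range is refused whole. The fingers move at their own pace and stop on an object; "force" is the grip in N (left out, the last holds). Time passes only in rows, so rows that do not move let the fingers close. It gives the time, the measured TCP pose, the force and the opening at its end, in the units of the state.
- manip.sense(): the state, without advancing time (a new reading comes with each control period).
- manip.capture(name): name is "scene" or "side" or "wrist"; returns the picture (420x560x3 uint8, red, green, blue); there is no depth.
- manip.calibration(name): a dict with "K" (3x3 intrinsics, pixels), "eye" and "rotation" of the camera in the world. Camera axes: x right, y down, z forward; pixel columns grow to the right and rows downward; lengths in m; the calibration is good to about 2 mm. A picture is of the moment at which its call begins: read the wrist's pose just before it. calibration takes no time and is no camera call; for the wrist camera it gives the pose at the moment of the call.
- manip.sign_off(): hands the job in, once; it reports no verdict.
Trained networks look in the newest picture that a camera, given by its name, has taken for a name from the list of things; names that differ only in an ending like _2 or _b are one class to them, and where a whole thing is asked for, a point or a joint stands for the part that bears it (a point fixed in the world has none). Each returns a list of dicts, best first, with "score" (0 to 1); they miss things now and then, are a little off and sometimes report something else, mostly with a low value. They report only what shows in the picture. A call takes as long as a camera call.
- manip.regions_of(camera, label): "mask" (420x560 bool, what is visible of it) and "at" ([column, row] in pixels, amid what is visible of it).
The state is a dict: "time": time; "joint_positions": joint angles; "joint_vel": joint speeds; "tau": joint torques, N m; "eef_pos": TCP position; "eef_rot": TCP orientation; "wrist_force": force on the tool from outside, world axes, zero at the start; "ft_torque": the same for the moment, N m; "gripper_width": finger opening in m.
Only numpy, scipy, OpenCV 4.12 (cv2) and the standard library are available. Lean on these libraries where they do the work, as an engineer would, in place of code of your own. Each camera call takes 0.05 s, during which the arm holds its last target.

TASK

One display stand on the shop counter still lacks its riser tube. Take the tall loose aluminium tube, slide it upright over the bare post of that stand and lower it gently, without letting it drop, until it stands fully down on the foot plate; then let go. Leave the short tube where it stands.

Things in the scene. Friction and masses are not known exactly. Their poses are not given: they have to be found in the camera images.
- tall_tube: Loose bare aluminium tube standing upright on the counter, open at both ends: outer diameter 50 mm, bore 40 mm (wall 5 mm), 80 mm high, about 0.15 kg. Origin on its axis at the underside, z along the axis, up. It goes over the bare post.
- short_tube: Loose aluminium tube of the same diameters but only 40 mm high, standing upright; the wrong one, to be left where it stands. Origin on its axis at the underside, z up. A low white tin (44 mm across, 28 mm high) stands near or between the tubes.
- stand: The unfinished stand, fixed to the counter: dark steel foot plate 100 x 100 mm, 10 mm thick, with a bare steel post 24 mm in diameter at its centre. The post rises 70 mm above the plate (top 80 mm above the counter); its last 12 mm taper to 12 mm across. Origin on the post's axis at the plate's underside (counter level), z up; plate top at z = 10 mm. A seated tube stands 10 mm higher than the post.
- finished_stand: A like stand, fixed, that already has its tall tube on (the tube is fixed too; its top is 90 mm above the counter): shows how the job should look. Origin as for the unfinished stand. Nothing to do here.

How it is judged:
At the end, for the whole second after the job is handed in: The tall tube stands over the post of the unfinished stand, at rest and upright (within about 7 degrees), its underside on the foot plate (within 6 mm) and its axis within 13 mm of the post's; the short tube is within 30 mm of where it started (horizontal distance between tall_tube and stand below 0.013 m and z of tall_tube in the frame of stand between 0.005 and 0.016 m and angle between tall_tube's own z axis and vertical below 0.12 rad and linear speed of tall_tube below 0.02 m/s and distance of short_tube from where it was at the start of the episode below 0.03 m); the robot touches nothing.
It fails at once if the tall tube is dropped onto the stand (faster than 0.7 m/s over the post) (horizontal distance between tall_tube and stand below 0.04 m and z of tall_tube in the frame of stand below 0.12 m and linear speed of tall_tube above 0.7 m/s).
It fails at once if the short tube is moved from its place by more than 30 mm (distance of short_tube from where it was at the start of the episode above 0.03 m).
It also fails if it takes over 42 s, if anything falls off the work surface, if the arm or the gripper's body presses on something with over 40 N, if the wrist force passes 120 N, or if a joint passes its speed limit or range.

## Working session

There is one attempt and no reset: what is moved stays moved. The work goes in short steps, Python scripts to look and compute and a tool call to move; the robot and the scene stay as the last step left them, time stands still between calls to the robot, and variables do not carry over. Pictures are saved under pics/ and viewed, and the job is handed in when it is done.

Besides the shell and the picture viewer there is one more tool, called after ">>>" as a command line: name --argument value ..., lists and objects as JSON in quotes. carry_out: Moves the arm, as the interface text tells. Its arguments: {"type":"object","properties":{"series":{"type":"array","items":{"type":"array","items":{"type":"array","items":{"type":"number"}}}},"force":{"type":"number"}},"required":["series"]}

```bash
ls; mkdir -p pics
python3 - <<'E'
from cell import manip
import cv2
s=manip.sense();print(s)
for n in("scene","side","wrist"):
    im=manip.capture(n);cv2.imwrite(f"pics/{n}0.png",im[:,:,::-1]);c=manip.calibration(n);print(n,c)
    for l in("tall_tube","short_tube","stand","finished_stand"):
        for r in manip.regions_of(n,l)[:3]:
            import numpy as np
            ys,xs=np.nonzero(r["mask"]);print(l,round(r["score"],2),r["at"],xs.min(),xs.max(),ys.min(),ys.max(),len(xs))
print(manip.sense()["time"])
E
```

```text
pics
{'time': 0.0, 'joint_positions': array([ 9.52284587e-01,  1.04693235e-01,  9.64640933e-02,  1.56389896e+00,
       -1.04587583e-05,  1.35308908e+00]), 'joint_vel': array([-0.00070678,  0.00045098, -0.00114825,  0.00088577,  0.00079076,
        0.00101679]), 'tau': array([-7.80424325e-04, -5.56940496e+01,  5.03642857e+01,  1.70744868e-02,
       -4.97360033e-04,  1.10296794e-04]), 'eef_pos': array([0.23388851, 0.55216068, 0.22192304]), 'eef_rot': array([-6.25270690e-01, -3.07819753e+00,  1.91808599e-03]), 'wrist_force': array([-0.25124035,  0.90618586,  1.05931446]), 'ft_torque': array([-0.00222024, -0.02135927, -0.01399824]), 'gripper_width': 0.08516746417150238}
scene {'K': array([[498.3956249 ,   0.        , 285.09267942],
       [  0.        , 498.3956249 , 223.15083631],
       [  0.        ,   0.        ,   1.        ]]), 'eye': array([0.973024  , 0.48698561, 0.9691282 ]), 'rotation': array([-1.03464974, -2.58333503,  0.83818052])}
tall_tube 0.73 [189.7, 147.6] 179 202 131 166 644
short_tube 0.81 [265.6, 181.2] 258 277 169 193 406
stand 0.65 [330.3, 259.4] 299 359 236 287 1
[... 169 characters left out ...]
2],
       [  0.        ,   0.        ,   1.        ]]), 'eye': array([ 0.04318099, -0.75281948,  1.0618139 ]), 'rotation': array([-2.32928795,  0.71742827, -0.24603713])}
tall_tube 0.81 [355.6, 304.3] 345 371 285 323 823
short_tube 0.71 [274.4, 260.0] 264 286 250 276 495
stand 0.57 [235.5, 193.4] 212 259 170 210 1152
finished_stand 0.92 [227.9, 133.1] 205 249 108 152 1106
wrist {'K': array([[323.75940256,   0.        , 280.13922503],
       [  0.        , 323.75940256, 208.91267658],
       [  0.        ,   0.        ,   1.        ]]), 'eye': array([0.1666078 , 0.58085094, 0.37389409]), 'rotation': array([2.40331902, 1.59170169, 0.2389397 ])}
stand 0.81 [95.0, 412.8] 72 114 401 419 580
0.75
```

View pics/scene0.png

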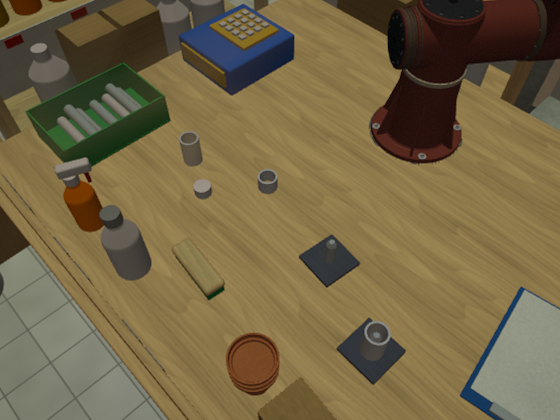

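View pics/side0.png

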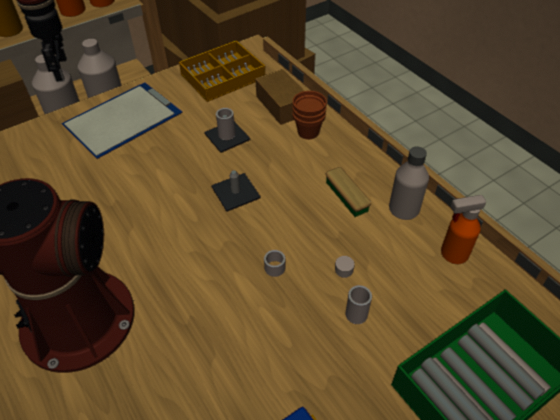

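Scene view: tall tube at about (190,148), short tube at (267,181), bare post at (332,245), finished stand at (375,345). Side view: tall tube at (358,304), short tube at (274,262), post at (235,182). Next I'll fit the positions by matching model silhouettes to the masks.

```bash
cat > h.py <<'E'
import numpy as np,cv2
from scipy.optimize import minimize
from cell import manip
def proj(c,P):
    R=cv2.Rodrigues(np.array(c["rotation"],float))[0]
    return cv2.projectPoints(np.asarray(P,float),cv2.Rodrigues(R.T)[0],-R.T@c["eye"],c["K"],None)[0][:,0]
def circ(x,y,z,r):
    a=np.linspace(0,2*np.pi,48,endpoint=False);return np.c_[x+r*np.cos(a),y+r*np.sin(a),0*a+z]
def ray(c,uv,z):
    R=cv2.Rodrigues(np.array(c["rotation"],float))[0]
    d=R@np.linalg.inv(c["K"])@[uv[0],uv[1],1];return c["eye"]+d*(z-c["eye"][2])/d[2]
def hull(c,P):
    m=np.zeros((420*4,560*4),np.uint8);q=cv2.convexHull(proj(c,P).astype(np.float32))
    cv2.fillConvexPoly(m,np.round((q*4+1.5)*16).astype(np.int32),1,shift=4);return m
def sil(c,kind,p):
    if kind=="stand":
        x,y,t=p;k=np.array([[1,1],[1,-1],[-1,-1],[-1,1]])*.05
        k=k@np.array([[np.cos(t),np.sin(t)],[-np.sin(t),np.cos(t)]])+[x,y]
        P=np.r_[np.c_[k,np.zeros(4)],np.c_[k,np.full(4,.01)]]
        m=hull(c,P)|hull(c,np.r_[circ(x,y,0.01,.012),circ(x,y,.068,.012),circ(x,y,.08,.006)])
    else: m=hull(c,np.r_[circ(p[0],p[1],0,.025),circ(p[0],p[1],kind,.025)])
    return cv2.resize(m.astype(np.float32),(560,420),interpolation=cv2.INTER_AREA)
def fit(views,kind,p0,step):
    def f(p):
        e=0
        for c,m in views:
            s=sil(c,kind,p);e+=np.abs(s-m).sum()/m.sum()
        return e
    r=minimize(f,p0,method="Nelder-Mead",options=dict(initial_simplex=np.array([p0]+[np.array(p0)+d for d in np.diag(step)]),xatol=1e-4,fatol=1e-4))
    return r.x,r.fun
E
cat > a.py <<'E'
from h import *
C={n:manip.calibration(n) for n in("scene","side")}
M={}
for n in C:
    manip.capture(n)
    for l in("tall_tube","short_tube","stand"): M[n,l]=manip.regions_of(n,l)[0]
for l,k,z in(("tall_tube",.08,.04),("short_tube",.04,.02),("stand","stand",.02)):
    for ns in(("scene",),("side",),("scene","side")):
        p=ray(C[ns[0]],M[ns[0],l]["at"],z)[:2]
        V=[(C[n],M[n,l]["mask"].astype(np.float32)) for n in ns]
        if k=="stand":
            b=min((fit(V,k,[*p,t],[.01,.01,.2]) for t in(0,.4,.8,1.2)),key=lambda r:r[1])
        else: b=fit(V,k,p,[.01,.01])
        print(l,ns,b[0].round(4),round(b[1],3),np.hypot(*b[0][:2]).round(3))
E
python3 a.py
```

```text
tall_tube ('scene',) [ 0.5147 -0.3363] 0.046 0.615
tall_tube ('side',) [ 0.5172 -0.3377] 0.065 0.618
tall_tube ('scene', 'side') [ 0.5154 -0.3378] 0.162 0.616
short_tube ('scene',) [ 0.4338 -0.134 ] 0.127 0.454
short_tube ('side',) [ 0.4375 -0.133 ] 0.183 0.457
short_tube ('scene', 'side') [ 0.4358 -0.1336] 0.359 0.456
stand ('scene',) [0.4835 0.1269 1.461 ] 0.037 0.5
stand ('side',) [ 0.4857  0.1265 -0.1017] 0.038 0.502
stand ('scene', 'side') [0.4851 0.1267 1.4676] 0.089 0.501
```

Run:
```python
from h import *
C={n:manip.calibration(n) for n in("scene","side")}
print("tin",ray(C["scene"],(203,184),.028),ray(C["side"],(344,263),.028))
print("bottles/others: spray",ray(C["scene"],(85,210),.05),"sponge",ray(C["scene"],(198,265),.03),"box",ray(C["scene"],(165,110),.03))
R=cv2.Rodrigues(manip.sense()["eef_rot"])[0];print(R.round(3))
p=manip.sense()["eef_pos"]
for via in((0.43,0.10,.222),(0.516,-0.337,.222)): print((R.T@(np.array(via)-p)*100).round(2)); p=np.array(via)
```

```text
tin [ 0.56043274 -0.23164551  0.028     ] [ 0.56630171 -0.22956231  0.028     ]
bottles/others: spray [ 0.81763262 -0.34070754  0.05      ] sponge [ 0.71412787 -0.05361151  0.03      ] box [ 0.4699317  -0.51659691  0.03      ]
[[-0.921  0.39   0.   ]
 [ 0.39   0.921  0.   ]
 [-0.     0.    -1.   ]]
[-35.69 -34.02   0.07]
[-24.97 -36.88  -0.  ]
```

>>> carry_out --series '[[[1,-2.9,-2.8,0,0],[1,-2.9,-2.8,0,0],[1,-2.9,-2.8,0,0],[1,-2.9,-2.8,0,0],[1,-2.9,-2.8,0,0],[1,-2.9,-2.8,0,0],[1,-2.9,-2.8,0,0],[1,-2.9,-2.8,0,0],[1,-2.9,-2.8,0,0],[1,-2.9,-2.8,0,0],[1,-2.9,-2.8,0,0],[1,-2.9,-2.8,0,0]]]' --force 40

```text
time: 2.15
eef_pos: [0.4268, 0.0973, 0.2203]
eef_rot: [0.604, 3.08, 0.0]
wrist_force: [1.7, 1.2, -0.2]
gripper_width: 0.0852
```

```bash
cat >> h.py <<'E'
def to(t):
    s=manip.sense();R=cv2.Rodrigues(s["eef_rot"])[0]
    print(round(s["time"],2),s["eef_pos"].round(4),"down",R[:,2].round(3),"jaw",R[:,1].round(3),"q6",s["joint_positions"].round(2)[[0,5]],"w",round(s["gripper_width"],4),"F",s["wrist_force"].round(1))
    print("shift cm",(R.T@(np.array(t)-s["eef_pos"])*100).round(2))
E
python3 -c "
from h import *
to((.516,-.337,.222))"
```

```text
2.15 [0.4268 0.0973 0.2203] down [ 0.003 -0.    -1.   ] jaw [0.377 0.926 0.001] q6 [-0.08  0.31] w 0.0852 F [ 1.7  1.2 -0.2]
shift cm [-24.65 -36.85  -0.12]
```

>>> carry_out --series '[[[1,-2.2,-3.3,0,0],[1,-2.2,-3.3,0,0],[1,-2.2,-3.3,0,0],[1,-2.2,-3.3,0,0],[1,-2.2,-3.3,0,0],[1,-2.2,-3.3,0,0],[1,-2.2,-3.3,0,0],[1,-2.2,-3.3,0,0],[1,-2.2,-3.3,0,0],[1,-2.2,-3.3,0,0],[1,-2.2,-3.3,0,0],[1,0,0,0,0]]]'

```text
time: 3.15
eef_pos: [0.5135, -0.3589, 0.2201]
eef_rot: [0.614, 3.072, -0.002]
wrist_force: [-0.0, -0.9, 0.5]
gripper_width: 0.0851
```

```bash
python3 -c "
from h import *
to((.516,-.337,.13))
c=manip.calibration('wrist');im=manip.capture('wrist')[:,:,::-1].copy()
for z in (0,.08): cv2.polylines(im,[np.round(proj(c,circ(.516,-.337,z,.025))).astype(int)],True,(0,0,255),1)
cv2.imwrite('pics/w1.png',im)"
```

```text
3.15 [ 0.5135 -0.3589  0.2201] down [ 0.008 -0.003 -1.   ] jaw [0.385 0.923 0.001] q6 [-0.82 -0.43] w 0.0851 F [-0.  -0.9  0.5]
shift cm [0.69 2.11 9.  ]
```

View pics/w1.png

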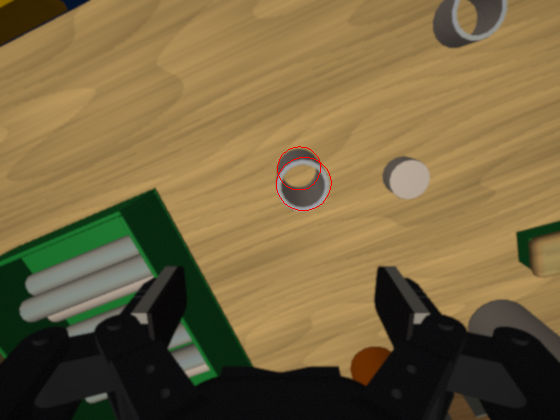

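The overlay of the fitted tube at (302,185) matches the wrist picture exactly. I'll check how far the green tray's rim is from the outer finger.

```bash
python3 -c "
from h import *
c=manip.calibration('wrist');s=manip.sense();R=cv2.Rodrigues(s['eef_rot'])[0]
for uv in ((155,190),(250,360),(0,260),(122,210)):
  for z in (0,.05):
    p=ray(c,uv,z); print(uv,z,p.round(3),'rel tube in tool axes cm',(R.T@(p-[.516,-.337,z])*100).round(1))
for n,uv in (('scene',(169,100)),('side',(393,385)),('side',(505,292)),('scene',(66,160))):
  print(n,uv,ray(manip.calibration(n),uv,.05).round(3))
"
```

```text
(155, 190) 0 [ 0.475 -0.5    0.   ] rel tube in tool axes cm [ -2.5 -16.7  -0. ]
(155, 190) 0.05 [ 0.471 -0.477  0.05 ] rel tube in tool axes cm [ -1.2 -14.7  -0. ]
(250, 360) 0 [ 0.744 -0.498 -0.   ] rel tube in tool axes cm [-27.2  -6.1   0.2]
(250, 360) 0.05 [ 0.703 -0.475  0.05 ] rel tube in tool axes cm [-22.6  -5.6   0.2]
(0, 260) 0 [ 0.48  -0.726  0.   ] rel tube in tool axes cm [-11.6 -37.3   0. ]
(0, 260) 0.05 [ 0.475 -0.673  0.05 ] rel tube in tool axes cm [ -9.1 -32.6   0. ]
(122, 210) 0 [ 0.481 -0.549  0.   ] rel tube in tool axes cm [ -4.9 -20.9   0. ]
(122, 210) 0.05 [ 0.476 -0.519  0.05 ] rel tube in tool axes cm [ -3.3 -18.4  -0. ]
scene (169, 100) [ 0.448 -0.521  0.05 ]
side (393, 385) [ 0.454 -0.516  0.05 ]
side (505, 292) [ 0.793 -0.497  0.05 ]
scene (66, 160) [ 0.77  -0.513  0.05 ]
```

>>> carry_out --series '[[[1,0.35,1.05,1,0],[1,0.35,1.05,2,0],[1,0,0,3,0],[1,0,0,3,0],[1,0,0,0,0],[1,0,0,0,0]]]'

```text
time: 3.7
eef_pos: [0.5165, -0.3316, 0.1311]
eef_rot: [0.612, 3.07, -0.002]
wrist_force: [0.4, -0.0, 0.7]
gripper_width: 0.0853
```

```bash
python3 -c "
from h import *
to((.516,-.337,.053))"
```

```text
3.7 [ 0.5165 -0.3316  0.1311] down [ 0.011 -0.003 -1.   ] jaw [0.384 0.923 0.001] q6 [-0.79 -0.39] w 0.0853 F [ 0.4 -0.   0.7]
shift cm [-0.07 -0.53  7.81]
```

>>> carry_out --series '[[[1,0,-0.5,0,0],[1,0,0,0,0],[1,0,0,1.5,0],[1,0,0,2,0],[1,0,0,0,0],[1,0,0,0,0]]]'

```text
time: 4.2
eef_pos: [0.5185, -0.34, 0.1079]
eef_rot: [0.609, 3.058, -0.014]
wrist_force: [1.0, 0.1, 1.0]
gripper_width: 0.0854
```

```bash
python3 -c "
from h import *
to((.516,-.337,.053))"
```

```text
4.2 [ 0.5185 -0.34    0.1079] down [ 0.021 -0.013 -1.   ] jaw [ 0.383  0.924 -0.004] q6 [-0.79 -0.4 ] w 0.0854 F [1.  0.1 1. ]
shift cm [0.48 0.21 5.48]
```

>>> carry_out --series '[[[1,0.4,0.2,0,0]]]'

```text
time: 4.28
eef_pos: [0.516, -0.3374, 0.1093]
eef_rot: [0.609, 3.057, -0.015]
wrist_force: [0.6, -1.0, 0.6]
gripper_width: 0.0854
```

```bash
python3 -c "
from h import *
to((.516,-.337,.053))
manip.capture('side')
to((.516,-.337,.053))
manip.capture('side')
manip.capture('side')
to((.516,-.337,.053)); print(manip.sense()['joint_vel'].round(3))"
```

```text
4.28 [ 0.516  -0.3374  0.1093] down [ 0.022 -0.014 -1.   ] jaw [ 0.383  0.924 -0.005] q6 [-0.79 -0.4 ] w 0.0854 F [ 0.6 -1.   0.6]
shift cm [0.16 0.06 5.63]
4.33 [ 0.5158 -0.3368  0.1099] down [ 0.022 -0.014 -1.   ] jaw [ 0.383  0.924 -0.005] q6 [-0.79 -0.4 ] w 0.0853 F [0.9 0.6 0.7]
shift cm [0.12 0.02 5.69]
4.43 [ 0.516  -0.337   0.1094] down [ 0.022 -0.014 -1.   ] jaw [ 0.383  0.924 -0.005] q6 [-0.79 -0.4 ] w 0.0855 F [-0.1 -0.6  0.2]
shift cm [0.14 0.03 5.64]
[-0.001  0.009 -0.001 -0.008  0.     0.001]
```

>>> carry_out --series '[[[1,0.03,0,1.4,0],[1,0.03,0,1.4,0],[1,0.03,0,1.4,0],[1,0.03,0,1.4,0]]]'

```text
time: 4.77
eef_pos: [0.5183, -0.3395, 0.0539]
eef_rot: [0.607, 3.051, -0.022]
wrist_force: [0.3, -0.1, -0.0]
gripper_width: 0.0853
```

```bash
python3 -c "
from h import *
manip.capture('side');manip.capture('side')
c=manip.calibration('wrist');im=manip.capture('wrist')[:,:,::-1].copy()
to((.516,-.337,.053))
cv2.imwrite('pics/w2.png',im)"
```

```text
4.92 [ 0.5173 -0.3385  0.0532] down [ 0.025 -0.018 -1.   ] jaw [ 0.383  0.924 -0.007] q6 [-0.79 -0.4 ] w 0.0854 F [0.5 0.5 1.2]
shift cm [0.18 0.09 0.02]
```

View pics/w2.png

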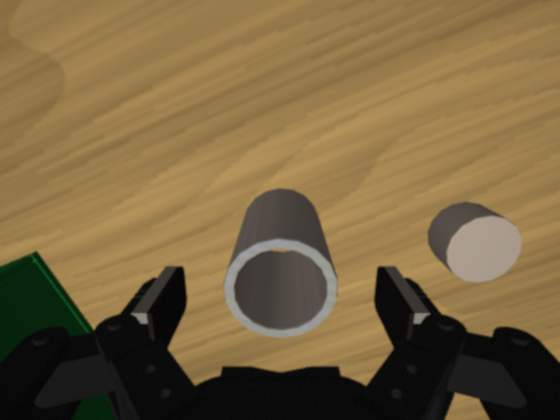

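The tube rim at (281,287) is centred between the pads at (165,300) and (395,300). Closing on it.

>>> carry_out --series '[[[0.3,0.15,0.05,0,0],[0.3,0,0,0,0],[0.3,0,0,0,0],[0.3,0,0,0,0],[0.3,0,0,0,0]]]' --force 50

```text
time: 5.33
eef_pos: [0.5172, -0.3384, 0.056]
eef_rot: [0.607, 3.05, -0.022]
wrist_force: [0.5, -0.3, -1.3]
gripper_width: 0.0476
```

```bash
python3 -c "
from h import *
to((.516,-.337,.16))"
```

```text
5.33 [ 0.5172 -0.3384  0.056 ] down [ 0.028 -0.02  -0.999] jaw [ 0.383  0.924 -0.008] q6 [-0.79 -0.4 ] w 0.0476 F [ 0.5 -0.3 -1.3]
shift cm [-1.80e-01  1.00e-02 -1.04e+01]
```

>>> carry_out --series '[[[0.3,0,0,-1,0],[0.3,0,0,-2,0],[0.3,0,0,-2,0],[0.3,0,0,-2,0],[0.3,0,0,-2,0],[0.3,0,0,-1.5,0],[0.3,0,0,-1.5,0],[0.3,0,0,0,0]]]'

```text
time: 6.0
eef_pos: [0.5127, -0.335, 0.1856]
eef_rot: [0.607, 3.051, -0.022]
wrist_force: [0.2, -0.1, -0.2]
gripper_width: 0.0477
```

```bash
python3 -c "
from h import *
to((.4846,.1267,.175))
im=manip.capture('wrist')[:,:,::-1]
cv2.imwrite('pics/w3.png',im)"
```

```text
6.0 [ 0.5127 -0.335   0.1856] down [ 0.027 -0.02  -0.999] jaw [ 0.383  0.924 -0.008] q6 [-0.79 -0.4 ] w 0.0477 F [ 0.2 -0.1 -0.2]
shift cm [20.29 41.58  0.07]
```

View pics/w3.png

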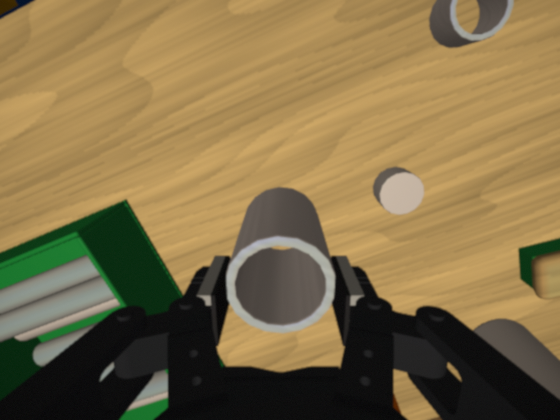

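The tube is held and off the counter: its rim at (281,285) is unchanged in the frame, and the tin and counter have receded. Carrying it to the stand.

>>> carry_out --series '[[[0.3,0.7,1.4,0,0],[0.3,1.2,2.4,0,0],[0.3,1.5,3,0,0],[0.3,1.5,3,0,0],[0.3,1.5,3,0,0],[0.3,1.5,3,0,0],[0.3,1.5,3,0,0],[0.3,1.5,3,0,0],[0.3,1.5,3,0,0],[0.3,1.5,3,0,0],[0.3,1.2,2.4,0,0],[0.3,0.8,1.6,0,0]]]'

```text
time: 7.05
eef_pos: [0.4806, 0.0326, 0.1628]
eef_rot: [0.623, 3.062, -0.017]
wrist_force: [-0.1, -0.2, -1.7]
gripper_width: 0.0477
```

```bash
python3 -c "
from h import *
to((.4846,.1267,.175))"
```

```text
7.05 [0.4806 0.0326 0.1628] down [ 0.014 -0.014 -1.   ] jaw [ 0.391  0.92  -0.007] q6 [-0.2  0.2] w 0.0477 F [-0.1 -0.2 -1.7]
shift cm [ 3.29  8.81 -1.35]
```

>>> carry_out --series '[[[0.3,0.6,1.6,-0.8,0],[0.3,0.8,2.1,-0.4,0],[0.3,0.8,2.1,0,0],[0.3,0.6,1.6,0,0],[0.3,0.2,0.5,0,0],[0.3,0,0,0,0]]]'

```text
time: 7.55
eef_pos: [0.4788, 0.1258, 0.1672]
eef_rot: [0.616, 3.073, -0.017]
wrist_force: [-0.1, -0.2, -2.3]
gripper_width: 0.0475
```

```bash
python3 -c "
from h import *
for n in ('side','scene','wrist'):
  im=manip.capture(n)[:,:,::-1]
  cv2.imwrite('pics/%s4.png'%n,im)
  if n!='wrist': cv2.imwrite('pics/%s4c.png'%n,cv2.resize(im[100:300,130:400] if n=='side' else im[140:340,200:470],None,fx=2.8,fy=2.8,interpolation=cv2.INTER_CUBIC))
to((.4846,.1267,.175))"
```

```text
7.7 [0.4792 0.1242 0.1676] down [ 0.006 -0.013 -1.   ] jaw [ 0.388  0.922 -0.009] q6 [-0.    0.39] w 0.0476 F [ 0.   0.9 -1.2]
shift cm [-0.4   0.44 -0.74]
```

View pics/side4c.png

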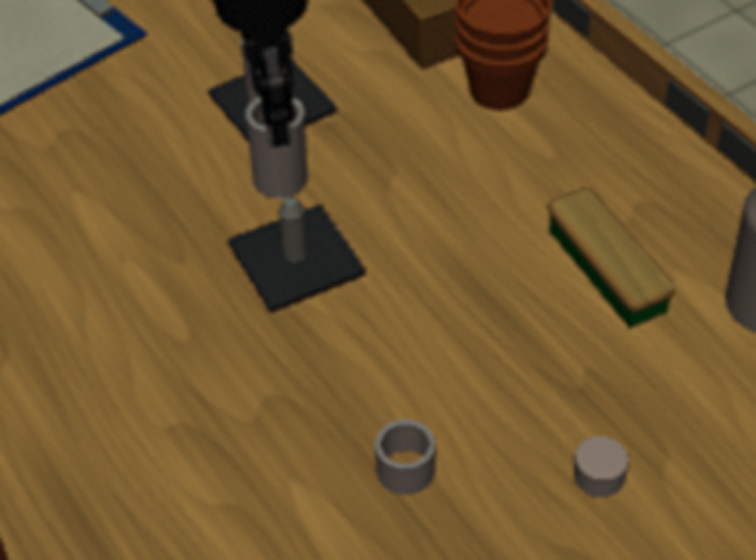

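View pics/scene4c.png

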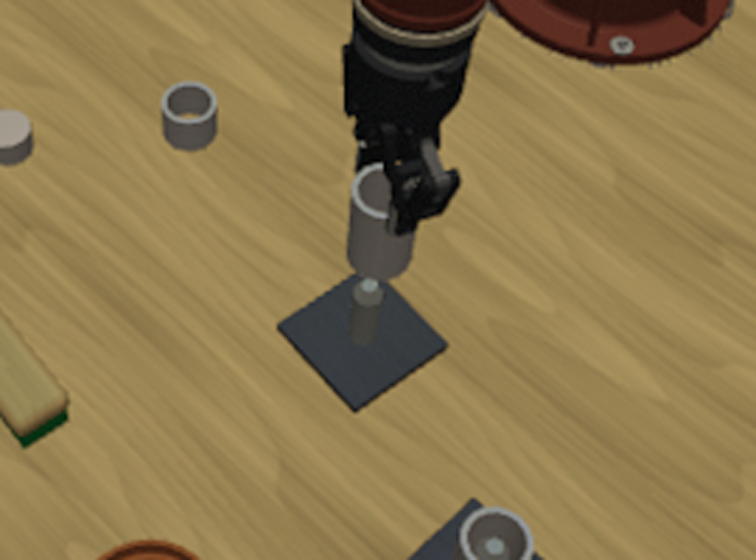

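View pics/wrist4.png

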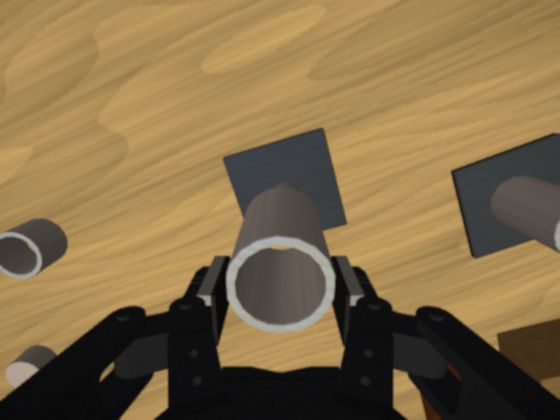

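```bash
cat > ov.py <<'E'
from h import *
import sys
tag=sys.argv[1]
s=manip.sense();R=cv2.Rodrigues(s["eef_rot"])[0]
# tube in tool frame, from the moment of the grasp
R0=cv2.Rodrigues(np.array([.607,3.05,-.022]))[0];p0=np.array([.5172,-.3384,.056])
Rt=R@R0.T; tb=s["eef_pos"]+Rt@(np.array([.516,-.337,0])-p0)
print("tcp",s["eef_pos"].round(4),"tube base pred",tb.round(4),"axis",Rt[:,2].round(3),s["wrist_force"].round(1),s["time"])
ims=[]
for n,(r,c0) in (("side",(100,150)),("scene",(140,250))):
    im=manip.capture(n)[:,:,::-1];c=manip.calibration(n);k=5
    im=cv2.resize(im[r:r+110,c0:c0+78+0],None,fx=k,fy=k,interpolation=cv2.INTER_CUBIC) if 0 else cv2.resize(im[r:r+140,c0-10:c0+130],None,fx=4,fy=4,interpolation=cv2.INTER_CUBIC)[:, :]
    f=lambda P:np.round((proj(c,P)-[c0-10,r]+.5)*4).astype(int)
    for z in (0,.08): cv2.polylines(im,[f((circ(0,0,z,.025)@Rt.T)+tb)],True,(0,0,255),1)
    for z,q in ((.01,.012),(.068,.012),(.08,.006)): cv2.polylines(im,[f(circ(.4846,.1267,z,q))],True,(0,255,255),1)
    ims.append(im[:, 80:480])
cv2.imwrite(f"pics/{tag}.png",np.hstack(ims))
E
python3 ov.py ov1
```

```text
tcp [0.4792 0.1242 0.1676] tube base pred [0.4768 0.126  0.1116] axis [ 0.022 -0.008  1.   ] [ 0.   0.9 -1.2] 7.7
```

View pics/ov1.png

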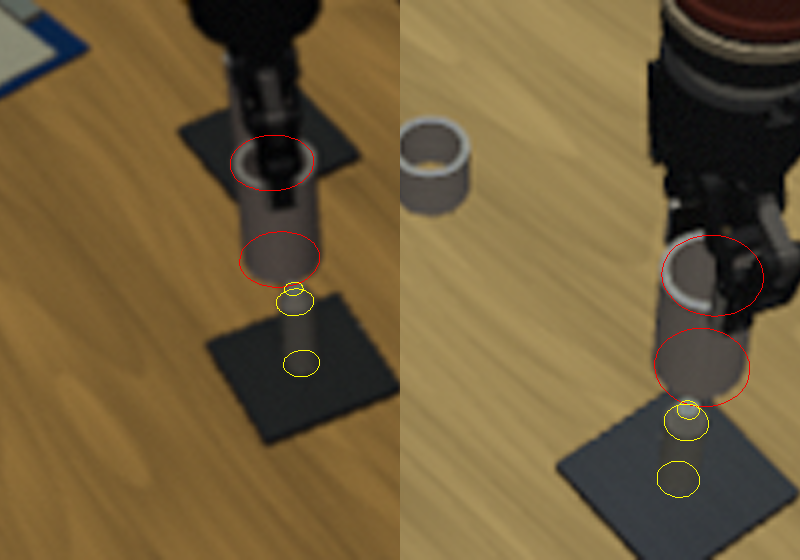

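Both overlays agree to within about 1 px (2 mm): the predicted tube base (red) matches at (280,258) in the side panel and (700,368) in the scene panel, and the post overlay (yellow) lies on the post. I'll centre it, then lower in stages.

>>> carry_out --series '[[[0.3,-0.66,0.35,0,0],[0.3,0,0,0,0]]]'

```text
time: 7.97
eef_pos: [0.4879, 0.1231, 0.1682]
eef_rot: [0.624, 3.069, -0.017]
wrist_force: [-0.1, -0.1, -0.9]
gripper_width: 0.0475
```

```bash
python3 ov.py ov2
```

```text
tcp [0.4879 0.1231 0.1682] tube base pred [0.4855 0.125  0.1123] axis [ 0.021 -0.007  1.   ] [-0.1 -0.1 -0.9] 7.9667
```

View pics/ov2.png

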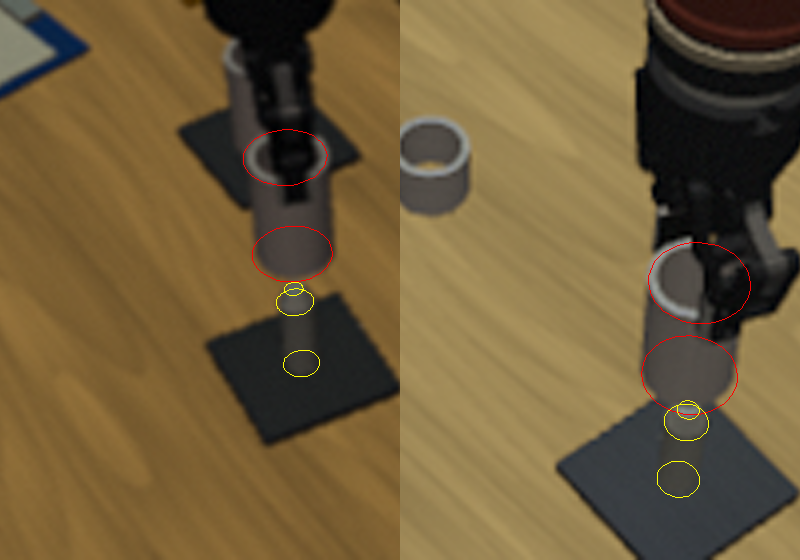

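>>> carry_out --series '[[[0.3,0.1,0.1,0.7,0],[0.3,0,0,0.9,0],[0.3,0,0,0.9,0],[0.3,0,0,0.9,0]]]'

```text
time: 8.4
eef_pos: [0.4877, 0.1239, 0.1329]
eef_rot: [0.624, 3.067, -0.017]
wrist_force: [1.3, 0.5, -1.4]
gripper_width: 0.0475
```

```bash
python3 ov.py ov3
```

```text
tcp [0.4877 0.1239 0.1329] tube base pred [0.4855 0.1257 0.077 ] axis [ 0.019 -0.007  1.   ] [ 1.3  0.5 -1.4] 8.4
```

View pics/ov3.png

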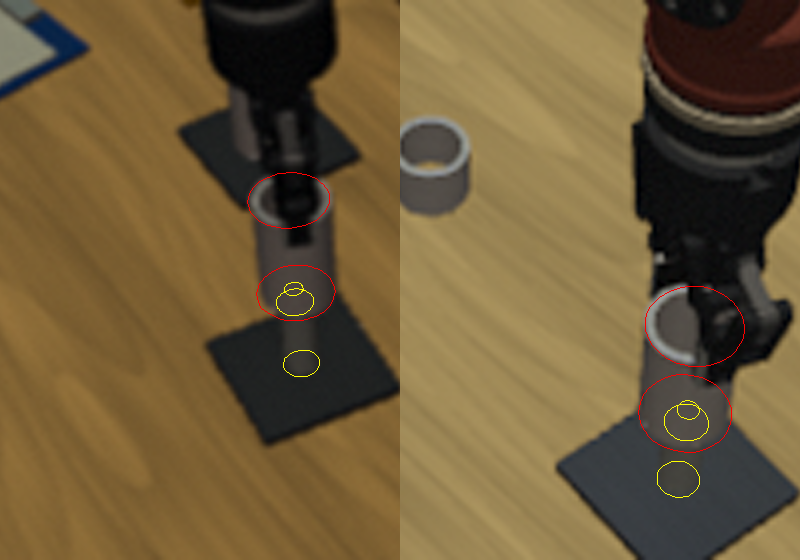

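In both panels the tube's lower rim now surrounds the top of the post, and the post has entered the bore. Lowering on.

>>> carry_out --series '[[[0.3,0,0.05,0.8,0],[0.3,0,0,0.9,0],[0.3,0,0,0.9,0],[0.3,0,0,0.9,0],[0.3,0,0,0.7,0]]]'

```text
time: 8.92
eef_pos: [0.4875, 0.1239, 0.0866]
eef_rot: [0.624, 3.069, -0.017]
wrist_force: [-0.2, -0.4, -1.7]
gripper_width: 0.0476
```

```bash
python3 ov.py ov4
```

```text
tcp [0.4875 0.1239 0.0866] tube base pred [0.4852 0.1258 0.0307] axis [ 0.021 -0.007  1.   ] [-0.2 -0.4 -1.7] 8.9167
```

View pics/ov4.png

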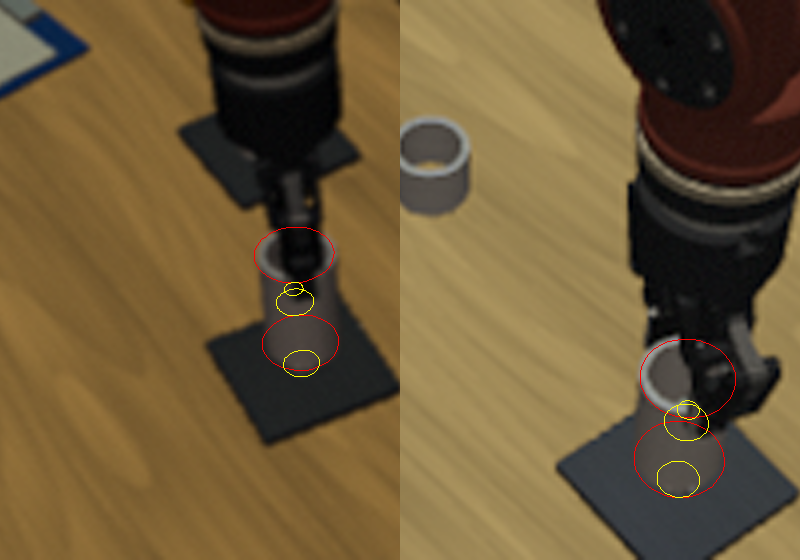

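>>> carry_out --series '[[[0.3,0,0,0.6,0],[0.3,0,0,0.6,0],[0.3,0,0,0.4,0],[0.3,0,0,0.1,0]]]'

```text
time: 9.35
eef_pos: [0.4875, 0.1237, 0.0684]
eef_rot: [0.624, 3.069, -0.017]
wrist_force: [0.5, 0.3, -2.1]
gripper_width: 0.0477
```

```bash
python3 -c "
from h import *
to((.4875,.1239,.066))"
```

```text
9.35 [0.4875 0.1237 0.0684] down [ 0.007 -0.013 -1.   ] jaw [ 0.39   0.921 -0.009] q6 [-0.   0.4] w 0.0477 F [ 0.5  0.3 -2.1]
shift cm [0.02 0.02 0.24]
```

>>> carry_out --series '[[[0.3,0,0,0.2,0],[0.3,0,0,0.15,0]]]'

```text
time: 9.52
eef_pos: [0.4878, 0.1236, 0.0651]
eef_rot: [0.624, 3.069, -0.017]
wrist_force: [-6.1, -0.2, 17.3]
gripper_width: 0.0476
```

```bash
python3 ov.py ov5
```

```text
tcp [0.4878 0.1236 0.0651] tube base pred [0.4854 0.1255 0.0091] axis [ 0.021 -0.007  1.   ] [-6.1 -0.2 17.3] 9.5167
```

View pics/ov5.png

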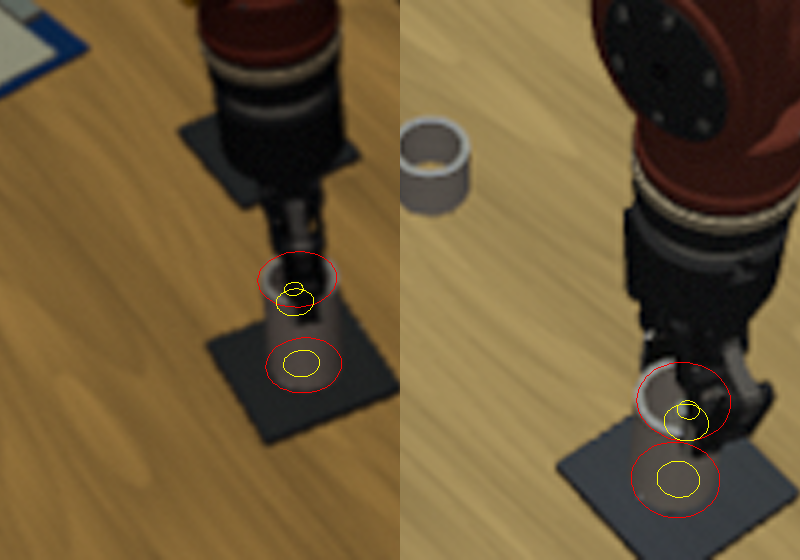

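Contact was at the expected height: 17 N on the wrist with the TCP at 0.065, so the tube is on the plate. In both panels its base is centred on the foot of the post. Opening.

>>> carry_out --series '[[[0.65,0,0,0,0],[0.75,0,0,0,0],[0.9,0,0,0,0],[1,0,0,0,0],[1,0,0,0,0]]]'

```text
time: 10.03
eef_pos: [0.4891, 0.1236, 0.0663]
eef_rot: [0.623, 3.066, -0.016]
wrist_force: [0.5, 0.1, -0.4]
gripper_width: 0.085
```

```bash
python3 -c "
from h import *
to((.4875,.1239,.22))
cv2.imwrite('pics/w6.png',manip.capture('wrist')[:,:,::-1])"
```

```text
10.03 [0.4891 0.1236 0.0663] down [ 0.011 -0.013 -1.   ] jaw [ 0.39   0.921 -0.008] q6 [-0.   0.4] w 0.085 F [ 0.5  0.1 -0.4]
shift cm [ -0.07  -0.16 -15.37]
```

View pics/w6.png

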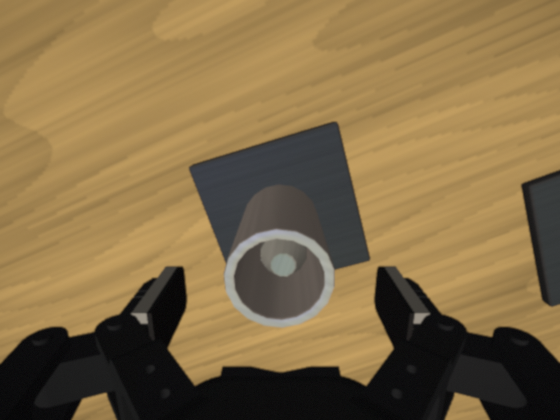

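The tube stands free around the post: post top at (284,265) inside the rim centred at (279,277), with clear gaps to both pads. Retreating straight up.

>>> carry_out --series '[[[1,0,0,-1,0],[1,0,0,-1.5,0],[1,0,0,-2,0],[1,0,0,-3,0],[1,0,0,-3,0],[1,0,0,-3,0],[1,0,0,-1.5,0],[1,0,0,0,0]]]'

```text
time: 10.75
eef_pos: [0.4852, 0.1257, 0.2261]
eef_rot: [0.624, 3.068, -0.017]
wrist_force: [0.5, -0.6, 0.4]
gripper_width: 0.0853
```

>>> carry_out --series '[[[1,2,0,0,0],[1,3,0,0,0],[1,3,0,0,0],[1,1,0,0,0],[1,0,0,0,0]]]'

```text
time: 11.17
eef_pos: [0.4006, 0.1613, 0.2259]
eef_rot: [0.626, 3.065, -0.016]
wrist_force: [0.3, -1.7, 0.8]
gripper_width: 0.0855
```

```bash
cat > chk.py <<'E'
from h import *
to((.5,.1,.22))
C={n:manip.calibration(n) for n in("scene","side")}
for n in C:
    im=manip.capture(n)[:,:,::-1].copy()
    for l,k,p in(("tall_tube",.08,(.4846,.1267)),("short_tube",.04,(.436,-.134))):
        for z in (0.01,.09) if l[0]=="t" else (0,.04):
            cv2.polylines(im,[np.round((proj(C[n],circ(*p,z,.025))+.5)*16).astype(int)],True,(0,0,255),1,shift=4)
        for r in manip.regions_of(n,l)[:3]:
            ys,xs=np.nonzero(r["mask"])
            q=ray(C[n],r["at"],.05 if l[0]=="t" else .02)
            print(n,l,round(r["score"],2),r["at"],q.round(4))
    r,c0=(130,180) if n=="side" else (160,230)
    cv2.imwrite(f"pics/{n}_end.png",cv2.resize(im[r:r+150,c0:c0+180],None,fx=4,fy=4,interpolation=cv2.INTER_CUBIC))
E
python3 chk.py
```

```text
11.17 [0.4006 0.1613 0.2259] down [ 0.011 -0.013 -1.   ] jaw [ 0.392  0.92  -0.007] q6 [0.09 0.49] w 0.0855 F [ 0.3 -1.7  0.8]
shift cm [-11.53  -1.73   0.78]
scene tall_tube 0.62 [328.7, 248.6] [0.4855 0.1226 0.05  ]
scene short_tube 0.88 [266.1, 182.6] [ 0.4396 -0.1327  0.02  ]
side tall_tube 0.71 [237.2, 178.9] [0.4938 0.1242 0.05  ]
side short_tube 0.63 [273.1, 256.0] [ 0.4454 -0.115   0.02  ]
```

View pics/side_end.png

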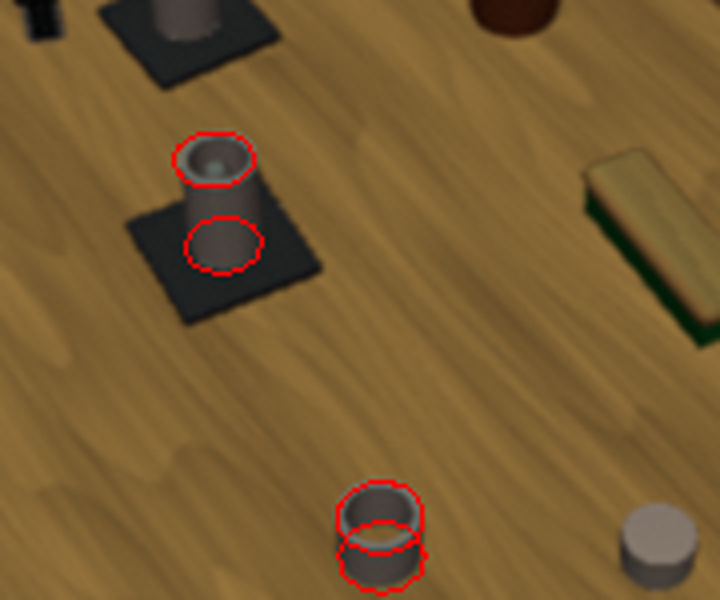

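View pics/scene_end.png

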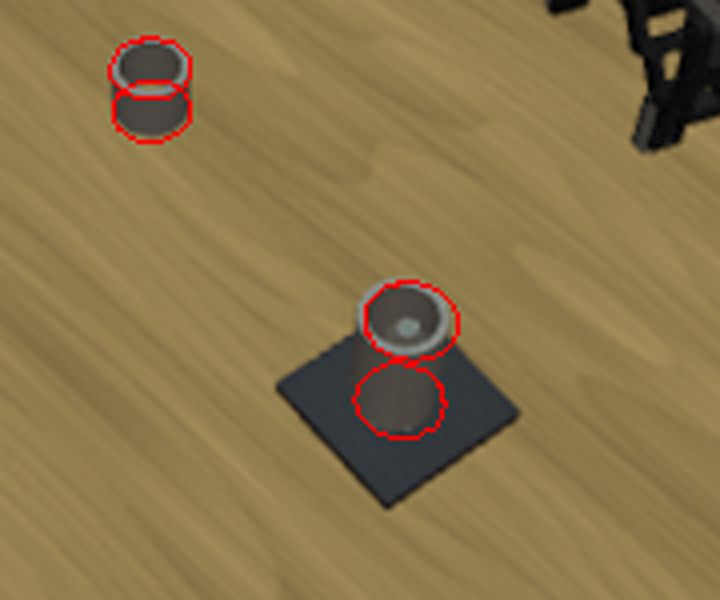

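In both views the tall tube stands upright and seated on the plate within about 1–2 px of the centred overlay. The post top shows inside and below its rim, as on the finished stand. The short tube lies on its original outline. Handing in.

```bash
python3 -c "
from cell import manip
print(manip.sign_off()); s=manip.sense(); print(s['time'],s['wrist_force'].round(1))"
```

```text
the job is handed in; nothing more can be done
None
the job is handed in; nothing more can be done
```

The tall tube is now on the bare post, standing on the foot plate, and the job is handed in. I gripped it at 50 N and lowered it in stages until it touched the plate. The wrist force then reached 17 N, with the tool at the expected height of 65 mm. I opened the gripper and backed the arm away, using about 11.5 s of the 42 s; sign-off gave no verdict.

**Last checks:**
- **Tall tube:** it looks upright in both camera views, and its outline is within about 1–2 px (2–4 mm) of a tube centred on the post. The post top shows inside the rim, and the gripper is clear.
- **Short tube:** it matches its original outline in both views, so it has not moved.
- **Disagreements:** the side camera's detector put the short tube about 2 cm off and the tall tube about 9 mm off. I trusted the overlays, which fit both tubes in both views.
- **Tool tilt:** the tool drifted up to about 0.03 rad during the moves. That had no visible effect once the tube stood on the plate.

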